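# Level the snack cup counter

### The arm

A 6-joint arm with a two-finger parallel gripper is mounted at the origin on the work surface. World frame = base frame: x ahead of the robot, y to its left, z up, the work surface at z = 0. Lengths are in mm, angles in rad, forces in N, time in s.
With the tool pointing down it reaches from about 275 to 750 mm from the base axis. Payload 10.2 kg.
Tool frame: the origin (TCP) lies between the finger pads; the fingertips stand 14 mm ahead of it and the grasp point (between the pads) lies 5 mm behind it (tip_reach is the distance from the TCP to the fingertips, in mm); z points along the fingers, y is the line along which they close (so a half turn about z gives the same grasp; the last joint's range is limited). The gripper opens to 85 mm and grips with 20 to 120 N. Pads are 22 mm wide; open, the fingers measure 114 mm over their backs; the gripper's body (76 mm by 85 mm) begins 54 mm behind the grasp point. The pads swing forward as they close: fully open they stand 13 mm farther back than shut.
Start: joints at [-1.478, 0.313, 1.498, -0, 1.331, -0.223], TCP at [163.04, -499.048, 245.294] pointing down, gripper open.
Joint ranges: [-2.94, 2.94], [-0.97, 2.17], [0.19, 2.56], [-1.23, 4.37], [0.02, 3.11], [-2.88, 2.88]. Speed limits (rad/s): [2.39, 2.39, 3.01, 3.14, 3.14, 3.14].

### API

Orientations are given as a unit quaternion [w, x, y, z].
In Python, from rig import * gives the robot as it stands.
- The arm moves only by the tool arm_command, never from a script. Its argument "steps" is a list that holds one entry, the list of rows, each a list of 7 numbers: the opening, from 0 (shut) to 1 (fully open), then the shift along the tool's x, y, z each as a share of 0.05 m, from -1 to 1, then the turn, a rotation vector about the tool's x, y, z each as a share of 0.15 rad, from -1 to 1. A call has 1 to 8 rows; each row shifts and turns the commanded pose from where the row before left it, along the tool's axes as they then stand; what a row does not reach is not made up. A row lasts 1/8 s, in which the tool goes at most 62.5 mm and 10.7 degrees, less where a joint would pass 70% of its speed; a pose out of reach is approached as far as the arm can. A call with a number of a shift or a turn outside -1 to 1 is refused whole. A call with a gripper value outside its range is refused whole. The fingers move at their own pace and stop on an object; "squeeze" is the grip in N (left out, the last holds). Time passes only in rows, so rows that do not move let the fingers close. It gives the time, the measured TCP pose, the force, the opening and the grip force at its end, in the units of the state.
- sense(): the state, without advancing time (a new reading comes with each control period).
- capture(name): name is "scene" or "side" or "wrist"; returns the picture (420x560x3 uint8, red, green, blue); there is no depth.
- get_calibration(name): a dict with "intrinsics" (3x3 intrinsics, pixels), "rvec" (rotation vector, rad) and "tvec" (3), from world to camera coordinates, as OpenCV has them; the wrist camera has in their place "T_tool_cam" (4x4, takes a point from camera to tool coordinates, whose origin is the TCP and whose axes are the flange's). Camera axes: x right, y down, z forward; pixel columns grow to the right and rows downward; lengths in mm; the calibration is good to about 2 mm. The wrist camera is an equidistant fisheye: a pixel r from the principal point sees the ray r / f radians off the axis. A picture is of the moment at which its call begins: read the wrist's pose just before it. get_calibration takes no time and is no camera call.
- finish_job(): hands the job in; it is judged then, once.
The state is a dict: "time_s": time; "joints": joint angles; "dq": joint speeds; "tau": joint torques, N m; "eef_pos": TCP position; "ee_rot": TCP orientation; "force": force on the tool from outside, world axes, zero at the start; "wrist_torque": the same for the moment, N m; "grip_width": opening from 0.0 (shut) to 1.0 (fully open); "grip_force": force on a finger pad.
Only numpy, scipy, OpenCV 4.12 (cv2) and the standard library are available. Lean on these libraries where they do the work, as an engineer would, in place of code of your own. Each camera call takes 0.05 s, during which the arm holds its last target. There are 200 camera calls.

### The job

The snack cup counter on the island is low on the side of its levelling foot: set the spirit level on its base in the middle of the counter's top, square across from the fixed-foot side to the levelling-foot side, and let go of it. Then turn the knob of the levelling foot until the bubble stands between the two lines, and press the level firmly down on the top, with about 10 N, keeping the bubble between the lines. Finish while pressing: do not let up at the end, and leave the cup, saucer, scoop and canister where they are.

Things in the scene. Friction and masses are not known exactly. Their poses are not given: they have to be found in the camera images.
- level: Small aluminium torpedo spirit level with black end caps, 180 mm long (its x), 24 mm thick (y), 45 mm high (z), about 0.3 kg, standing on its narrow base on the island at the start. Origin: centre of the underside. The long side faces are free to grip; the whole top face is solid and may be pressed, also over the vial.
- vial_mid (a point): Middle of the level's glass vial, 37 mm above the level's underside, half-way along it. The vial is 58 mm long, lies along the level's x, is flush with the top and read from above; its two black lines have their inner edges 10.5 mm either side of this point.
- bubble_mid (a point): Middle of the white bubble (16 mm long) in the vial, 40 mm above the level's underside. Its offset along the level's x is 0 when centred; up to 2.5 mm either way the bubble is between the lines. It runs to the higher end, 8.7 mm per degree of slope (0.5 m per rad), to stops at 16.5 mm either way, and settles in about 1 s.
- unit: The snack cup counter, a low wooden drawer unit: 214 mm deep (its x, away from the robot), 252 mm wide (its y, to the left), top 90 mm high when level; cup drawer partly open to the robot. Two fixed feet under its left (+y) side; it tips about the line through them, right (-y) side up to 1.7 degrees low at the start. Origin: on the island between the fixed feet, 100 mm left of the unit's middle.
- unit_top (a point): Middle of the unit's flat top surface; axes as the unit's (x away from the robot, y towards the fixed feet, z up).
- foot_knob (a point): Knurled black knob of the levelling foot, at the unit's right (-y) side: 40 mm across, spanning 100 to 128 mm above the island. This point is on its upright axis, 116 mm above the island, 165 mm right of the unit's middle; it stays at that height while the bracket below climbs on the screw. The unit's edge is 39 mm from the axis.
- foot: The levelling screw with its knob; origin on the island on its axis. Clockwise seen from above raises this side of the unit by 12 mm per turn (2.6 degrees, 22.6 mm of bubble travel, 3.6 mm per rad). Level is 1.8 to 4.0 rad clockwise from the start; stops 5.5 rad before and 2.2 rad past level. Turns against about 0.13 N m and stays where it is left.
- cup: Purple polypropylene cup, 72 mm across the rim, 85 mm high, standing; origin at the centre of its underside. Leave alone.
- saucer: White porcelain saucer, 140 mm across, 18 mm high; origin at the centre of its underside. Leave alone.
- scoop: Aluminium scoop, 150 mm long, handle along its -x, lying flat; origin under its middle. Leave alone.
- canister: Closed steel canister with a lid knob, 94 mm across, 130 mm high; origin at the centre of its underside. Leave alone.
Mind the look-alikes: they are no part of the job. What is shaped like the level but blue or orange is not meant.

How it is judged (in metres and radians):
On the way, in this order (a step that is already met when the one before it is completed fails the run):
1. the level stands on its base in the middle of the unit's top, square across it, and is let go (z of level in the frame of unit_top between -0.003 and 0.003 m and horizontal distance between level and unit_top below 0.04 m and angle between the x axis of level and the y axis of unit_top, either way round below 0.2 rad and angle between the z axis of level and the z axis of unit_top, either way round below 0.012 rad and contact force between the fingers and level below 0.3 N and linear speed of level below 0.02 m/s), for 0.2 s.
2. the unit is levelled with the foot: the bubble stands between the lines with the level let go on the top (x of bubble_mid in the frame of level between -0.003 and 0.003 m and horizontal distance between level and unit_top below 0.04 m and angle between the x axis of level and the y axis of unit_top, either way round below 0.2 rad and angle between the z axis of level and the z axis of unit_top, either way round below 0.012 rad and angle between unit_top's own z axis and vertical below 0.0075 rad and contact force between the fingers and level below 0.3 N), for 0.5 s.
At the end, for the whole second after the job is handed in: For the last second the fingers press the level onto the top with 6.5 to 28 N (weight included); it stands flat within 40 mm of the top's middle and 0.2 rad of square across; bubble within 3 mm of the vial's middle, top within 0.0075 rad of level (contact force between level and unit between 6.5 and 28 N and contact force between the fingers and level above 2.5 N and x of bubble_mid in the frame of level between -0.003 and 0.003 m and angle between unit_top's own z axis and vertical below 0.0075 rad and z of level in the frame of unit_top between -0.003 and 0.003 m and horizontal distance between level and unit_top below 0.04 m and angle between the x axis of level and the y axis of unit_top, either way round below 0.2 rad and angle between the z axis of level and the z axis of unit_top, either way round below 0.012 rad); the arm keeps its last pose, push and grip.
It fails at once if a bystander (cup, saucer, scoop, canister) is moved more than 20 mm (distance of any of cup, saucer, scoop, canister from where it was at the start of the episode above 0.02 m).
It also fails if it takes over 72 s, if anything falls off the work surface, if the arm or the gripper's body presses on something with over 40 N, if the wrist force passes 120 N, or if a joint passes its speed limit or range.

## Working session

There is one attempt and no reset: what is moved stays moved. The work goes in short steps, Python scripts to look and compute and a tool call to move; the robot and the scene stay as the last step left them, time stands still between calls to the robot, and variables do not carry over. Pictures are saved under pics/ and viewed, at most 10 in all, crops included, and the job is handed in when it is done.

Besides the shell and the picture viewer there is one more tool, called by a JSON object that holds its "api" and its "payload". arm_command: Moves the arm, as the interface text tells. Its arguments: {"type":"object","properties":{"steps":{"type":"array"},"squeeze":{"type":"number"}},"required":["steps"]}

```bash
ls; mkdir -p pics; python3 - <<'E'
from rig import *
import cv2,numpy as np
s=sense();print({k:np.round(v,3).tolist() for k,v in s.items()})
for n in("scene","side","wrist"):
    c=get_calibration(n);print(n,{k:np.round(v,3).tolist() for k,v in c.items()})
    cv2.imwrite(f"pics/{n}0.png",capture(n)[:,:,::-1])
E
```

```text
pics
{'time_s': 0.0, 'joints': [-1.478, 0.313, 1.498, 0.0, 1.331, -0.223], 'dq': [0.0, 0.002, -0.001, -0.001, 0.001, -0.0], 'tau': [0.0, -41.227, -25.974, -0.0, 0.004, -0.0], 'eef_pos': [163.027, -498.804, 244.759], 'ee_rot': [-0.001, 0.988, 0.157, 0.0], 'force': [-0.329, 0.271, -0.05], 'wrist_torque': [-0.027, 0.011, 0.012], 'grip_force': 0.0, 'grip_width': 0.998}
scene {'intrinsics': [[498.079, 0.0, 270.413], [0.0, 498.079, 216.189], [0.0, 0.0, 1.0]], 'rvec': [2.385, 0.687, -0.232], 'tvec': [-459.568, -65.967, 1652.783]}
side {'intrinsics': [[420.531, 0.0, 279.72], [0.0, 420.531, 220.06], [0.0, 0.0, 1.0]], 'rvec': [0.897, -2.299, 1.294], 'tvec': [454.184, 220.523, 1050.036]}
wrist {'intrinsics': [[325.192, 0.0, 274.925], [0.0, 325.192, 213.24], [0.0, 0.0, 1.0]], 'T_tool_cam': [[-0.0, -0.963, -0.269, 68.082], [1.0, -0.0, -0.0, 0.435], [0.0, -0.269, 0.963, -127.587], [0.0, 0.0, 0.0, 1.0]]}
```

View pics/scene0.png

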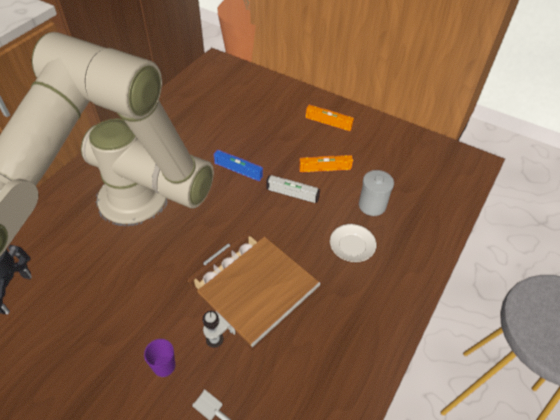

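View pics/side0.png

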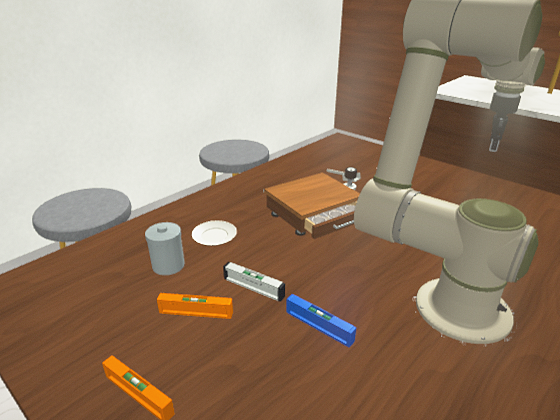

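The scene view shows the silver level at about (293,189), the unit top centred near (260,290) with the knob at (211,318). The cup is at (160,358) and the scoop at (210,405); the saucer and canister are on the right. I'll zoom in on the level and unit together.

```bash
cat > h.py <<'E'
from rig import *
import cv2,numpy as np
from scipy.spatial.transform import Rotation as R
def toolT(s):
    q=s["ee_rot"];T=np.eye(4);T[:3,:3]=R.from_quat([q[1],q[2],q[3],q[0]]).as_matrix();T[:3,3]=s["eef_pos"];return T
def ray(n,px,s=None):
    c=get_calibration(n);K=np.array(c["intrinsics"]);d=np.array([(px[0]-K[0,2])/K[0,0],(px[1]-K[1,2])/K[1,1],1])
    if n=="wrist":
        r=np.hypot(*d[:2]);d=np.array([d[0]/max(r,1e-9)*np.sin(r),d[1]/max(r,1e-9)*np.sin(r),np.cos(r)])
        T=toolT(s)@np.array(c["T_tool_cam"]);return T[:3,3],T[:3,:3]@d
    M=cv2.Rodrigues(np.array(c["rvec"],float))[0];t=np.array(c["tvec"],float).ravel()
    return -M.T@t,M.T@d
def onz(n,px,z,s=None):
    o,d=ray(n,px,s);return o+d*(z-o[2])/d[2]
E
python3 - <<'E'
import cv2,numpy as np
a=cv2.imread("pics/scene0.png")
b=cv2.resize(a[165:215,255:330],(600,400)) # x8
c=cv2.resize(a[235:355,185:335],(600,480)) # x4
w=cv2.imread("pics/side0.png")
m=np.zeros((600,800,3),np.uint8)
m[:267,:400]=cv2.resize(a[165:215,255:330],(400,267)) #5.333
m[:260,400:]=cv2.resize(w[240:305,210:310],(400,260)) #4
m[280:600,:400]=cv2.resize(a[235:355,185:335],(400,320)) #2.667
m[280:600,400:]=cv2.resize(w[160:256,250:370],(400,320)) #3.333
cv2.imwrite("pics/m0.png",m)
E
```

```text
(no output)
```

View pics/m0.png

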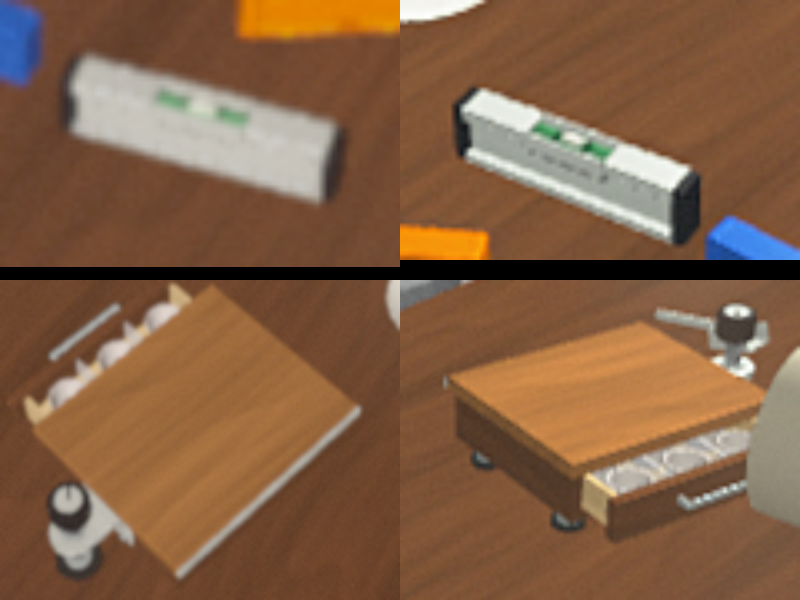

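```bash
python3 - <<'E'
from h import *
def tri(p,q):
    o1,d1=ray("scene",p);o2,d2=ray("side",q)
    A=np.c_[d1,-d2];t=np.linalg.lstsq(A,o2-o1,rcond=None)[0];a=o1+t[0]*d1;b=o2+t[1]*d2
    return ((a+b)/2).round(1),np.linalg.norm(a-b).round(1)
S=lambda x,y:(255+x/5.333,165+y/5.333)
Q=lambda x,y:(210+(x-400)/4,240+y/4)
U=lambda x,y:(185+x/2.667,235+(y-280)/2.667)
V=lambda x,y:(250+(x-400)/3.333,160+(y-280)/3.333)
print("cams",ray("scene",(270,216))[0].round(),ray("side",(280,220))[0].round())
print("vial",tri(S(203,105),Q(573,139)),onz("scene",S(203,105),45).round(1),onz("side",Q(573,139),45).round(1))
l,r=onz("side",Q(465,94),45),onz("side",Q(685,176),45);print("ends",l.round(1),r.round(1),np.linalg.norm(l-r),((l+r)/2).round(1),np.degrees(np.arctan2(*(r-l)[1::-1])))
for n,p,z in(("A",(210,285),88),("B",(360,408),91),("C",(178,577),88),("D",(33,430),85),("knob",(68,492),128)):print(n,onz("scene",U(*p),z).round(1))
for n,p,z in(("far-left?",(640,322),88),("x",(575,470),90),("y",(447,380),90),("knob",(737,310),128)):print(n,onz("side",V(*p),z).round(1))
print("knob",tri(U(68,492),V(737,310)))
E
```

```text
cams [ 957. -680. 1253.] [-193.  885.  733.]
vial (array([441.7, 295.9,  41.3]), np.float64(4.5)) [444.8 294.6  45. ] [436.2 298.1  45. ]
ends [523.8 313.7  45. ] [358.  276.1  45. ] 170.06449373387878 [440.9 294.9  45. ] -167.22260632742692
A [494.3  38.5  88. ]
B [706.7 -12.4  91. ]
C [ 649.5 -260.7   88. ]
D [ 439.7 -206.5   85. ]
knob [ 526.7 -259.5  128. ]
far-left? [ 634.  -245.7   88. ]
x [482.4  46.   90. ]
y [688.9  -1.7  90. ]
knob [ 526.8 -267.5  128. ]
knob (array([ 525.6, -261.5,  130.3]), np.float64(4.4))
```

```bash
cat >> h.py <<'E'
def plan(x,y,z,yawdeg,N):
    """N equal rows (shares) to reach pos/yaw with the tool pointing down"""
    s=sense();T=toolT(s);P=np.array([x,y,z],float);a=np.radians(yawdeg)
    G=np.c_[[np.cos(a),np.sin(a),0],[np.sin(a),-np.cos(a),0],[0,0,-1]]
    rv=R.from_matrix(T[:3,:3].T@G).as_rotvec();M=T[:3,:3].copy();d=(P-T[:3,3])/N
    print("at",T[:3,3].round(1),"yaw",np.degrees(np.arctan2(M[1,0],M[0,0])).round(2),"F",np.round(s["force"],1),"t",s["time_s"],"rv",rv.round(4))
    for i in range(N):
        print((M.T@d/50).round(3).tolist(),(rv/N/.15).round(3).tolist())
        M=M@R.from_rotvec(rv/N).as_matrix()
E
python3 -c "
from h import *
plan(560,-120,250,76.5,14)"
```

```text
at [ 163.  -498.9  244.9] yaw 18.09 F [-0.2  0.1 -0.3] t 0.15 rv [-8.0000e-04 -7.0000e-04 -1.0194e+00]
[0.707, -0.338, -0.007] [-0.0, -0.0, -0.485]
[0.73, -0.286, -0.007] [-0.0, -0.0, -0.485]
[0.749, -0.232, -0.007] [-0.0, -0.0, -0.485]
[0.764, -0.177, -0.007] [-0.0, -0.0, -0.485]
[0.775, -0.121, -0.007] [-0.0, -0.0, -0.485]
[0.781, -0.064, -0.007] [-0.0, -0.0, -0.485]
[0.784, -0.007, -0.007] [-0.0, -0.0, -0.485]
[0.782, 0.05, -0.007] [-0.0, -0.0, -0.485]
[0.777, 0.106, -0.007] [-0.0, -0.0, -0.485]
[0.767, 0.163, -0.007] [-0.0, -0.0, -0.485]
[0.753, 0.218, -0.007] [-0.0, -0.0, -0.485]
[0.735, 0.272, -0.007] [-0.0, -0.0, -0.485]
[0.713, 0.325, -0.007] [-0.0, -0.0, -0.485]
[0.688, 0.376, -0.007] [-0.0, -0.0, -0.485]
```

{"api": "arm_command", "payload": {"steps": [[[1,0.71,-0.34,0,0,0,-0.485],[1,0.73,-0.29,0,0,0,-0.485],[1,0.75,-0.23,0,0,0,-0.485],[1,0.76,-0.18,0,0,0,-0.485],[1,0.775,-0.12,0,0,0,-0.485],[1,0.78,-0.06,0,0,0,-0.485],[1,0.785,-0.01,0,0,0,-0.485]]]}}

```text
time_s: 1.02
eef_pos: [362.3, -308.4, 245.2]
ee_rot: [-0.0, 0.916, 0.402, -0.0]
force: [0.8, -0.8, -0.5]
grip_width: 1.001
grip_force: 0.0
```

{"api": "arm_command", "payload": {"steps": [[[1,0.78,0.05,0,0,0,-0.485],[1,0.775,0.11,0,0,0,-0.485],[1,0.77,0.16,0,0,0,-0.485],[1,0.75,0.22,0,0,0,-0.485],[1,0.735,0.27,0,0,0,-0.485],[1,0.71,0.325,0,0,0,-0.485],[1,0.69,0.375,0,0,0,-0.485],[1,0,0,0,0,0,0]]]}}

```text
time_s: 2.02
eef_pos: [560.9, -118.7, 244.6]
ee_rot: [-0.0, 0.785, 0.62, -0.0]
force: [0.5, -0.1, -0.6]
grip_width: 1.001
grip_force: 0.0
```

```bash
python3 - <<'E'
from h import *
s=sense();im=capture("wrist")[:,:,::-1];cv2.imwrite("pics/w1.png",im);np.save("w1.npy",toolT(s))
plan(441,296,245,12.8,12)
E
```

```text
at [ 560.1 -119.8  244.7] yaw 76.52 F [ 0.2 -0.   0.1] t 2.075 rv [-9.0000e-04  6.0000e-04  1.1121e+00]
[0.628, -0.355, -0.0] [-0.0, 0.0, 0.618]
[0.592, -0.411, -0.0] [-0.0, 0.0, 0.618]
[0.552, -0.464, -0.0] [-0.0, 0.0, 0.618]
[0.506, -0.513, -0.0] [-0.0, 0.0, 0.618]
[0.457, -0.558, -0.0] [-0.0, 0.0, 0.618]
[0.403, -0.598, -0.0] [-0.0, 0.0, 0.618]
[0.346, -0.632, -0.0] [-0.0, 0.0, 0.618]
[0.286, -0.662, -0.0] [-0.0, 0.0, 0.618]
[0.223, -0.685, -0.0] [-0.0, 0.0, 0.618]
[0.159, -0.703, -0.0] [-0.0, 0.0, 0.618]
[0.093, -0.715, -0.0] [-0.0, 0.0, 0.618]
[0.027, -0.72, -0.0] [-0.0, 0.0, 0.618]
```

View pics/w1.png

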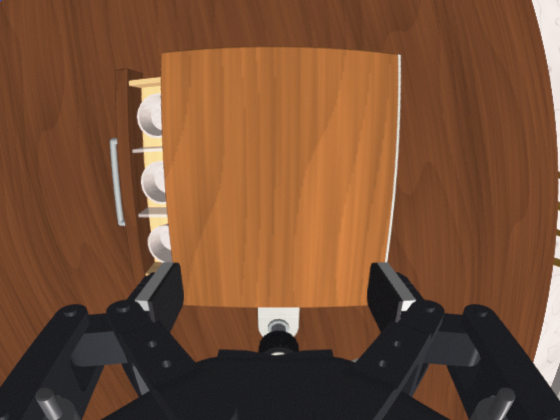

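The wrist view shows the unit's top with corners at about (162,54), (399,55), and near edge at row 303, from column 173 to about 384. The knob is at about (278,345), partly hidden behind the gripper.

```bash
python3 - <<'E'
from h import *
im=cv2.imread("pics/w1.png");hsv=cv2.cvtColor(im,cv2.COLOR_BGR2HSV)
T=np.load("w1.npy");q=R.from_matrix(T[:3,:3]).as_quat();s={"ee_rot":[q[3],*q[:3]],"eef_pos":T[:3,3]}
for n,p,z in(("FLnear",(162,54),91),("FLfar",(399,55),91),("Rnear",(173,304),85),("Rfar",(385,303),85),("neck",(279,327),106)):print(n,onz("wrist",p,z,s).round(1))
r=[]
for n,p,z in(("FLnear",(162,54),91),("FLfar",(399,55),91),("Rnear",(173,304),85),("Rfar",(385,303),85)):r.append(onz("wrist",p,z,s)[:2])
r=np.array(r);c=r.mean(0);print("c",c,"w",np.linalg.norm(r[0]-r[1]),np.linalg.norm(r[2]-r[3]),np.linalg.norm(r[0]-r[2]))
yv=(r[0]+r[1]-r[2]-r[3]);yv/=np.linalg.norm(yv);xv=r[1]+r[3]-r[0]-r[2];print("yaw y",np.degrees(np.arctan2(yv[1],yv[0])),"x",np.degrees(np.arctan2(xv[1],xv[0])),"knob pred",c-165*yv)
E
```

```text
FLnear [495.   36.6  91. ]
FLfar [700.2 -11.9  91. ]
Rnear [ 429.5 -203.1   85. ]
Rfar [ 649.3 -254.6   85. ]
neck [ 536.4 -239.3  106. ]
c [ 568.48333478 -108.26917867] w 210.89257104272974 225.84043689750197 248.47424840710167
yaw y 76.43920863653004 x -13.237905061763415 knob pred [ 529.794642   -268.66925676]
```

{"api": "arm_command", "payload": {"steps": [[[1,0.63,-0.355,0,0,0,0.618],[1,0.59,-0.41,0,0,0,0.618],[1,0.55,-0.465,0,0,0,0.618],[1,0.505,-0.515,0,0,0,0.618],[1,0.455,-0.56,0,0,0,0.618],[1,0.4,-0.6,0,0,0,0.618]]]}}

```text
time_s: 2.82
eef_pos: [499.5, 87.5, 245.3]
ee_rot: [0.0, 0.926, 0.377, -0.0]
force: [0.0, 0.5, -0.3]
grip_width: 0.999
grip_force: 0.0
```

{"api": "arm_command", "payload": {"steps": [[[1,0.345,-0.63,0,0,0,0.618],[1,0.285,-0.66,0,0,0,0.618],[1,0.225,-0.685,0,0,0,0.618],[1,0.16,-0.7,0,0,0,0.618],[1,0.09,-0.715,0,0,0,0.618],[1,0.03,-0.72,0,0,0,0.618],[1,0,0,0,0,0,0]]]}}

```text
time_s: 3.7
eef_pos: [440.6, 295.7, 245.2]
ee_rot: [0.0, 0.994, 0.111, -0.0]
force: [0.0, -0.5, -1.2]
grip_width: 1.004
grip_force: 0.0
```

```bash
python3 - <<'E'
from h import *
s=sense();im=capture("wrist")[:,:,::-1];cv2.imwrite("pics/w2.png",im);np.save("w2.npy",toolT(s));print(s["eef_pos"])
E
```

```text
[440.62503324 295.65516447 245.21278827]
```

View pics/w2.png

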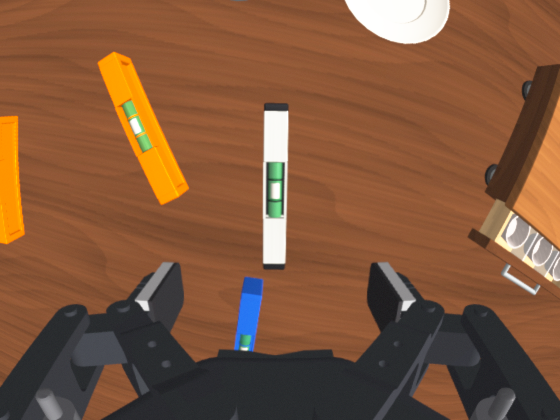

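The level is straight ahead in the wrist view, top ends at (276,104) and (274,268) and vial middle at (275.5,190). The blue level's tip is at (252,280), and the saucer is well clear.

```bash
python3 - <<'E'
from h import *
s=sense()
a,b,v=[onz("wrist",p,45,s) for p in((276,104),(274.5,268),(275.5,190))]
print(a,b,v,np.linalg.norm(a-b),(a+b)/2,np.degrees(np.arctan2(*(a-b)[1::-1])))
E
```

```text
[528.15555151 312.83429685  45.        ] [356.64455617 275.60772271  45.        ] [442.59501504 293.96365932  45.        ] 175.50452798579434 [442.40005384 294.22100978  45.        ] 12.246135492493517
```

```bash
python3 -c "
from h import *
plan(442.5,294,24,12.3,6)"
```

```text
at [441.1 294.7 245.2] yaw 12.76 F [ 0.5 -0.2  0.1] t 3.75 rv [0.0004 0.0003 0.0081]
[0.004, 0.003, 0.737] [0.0, 0.0, 0.009]
[0.004, 0.003, 0.737] [0.0, 0.0, 0.009]
[0.004, 0.003, 0.737] [0.0, 0.0, 0.009]
[0.004, 0.003, 0.737] [0.0, 0.0, 0.009]
[0.004, 0.003, 0.737] [0.0, 0.0, 0.009]
[0.004, 0.003, 0.737] [0.0, 0.0, 0.009]
```

{"api": "arm_command", "payload": {"steps": [[[1,0.02,0.02,0.74,0,0,0.05],[1,0,0,0.9,0,0,0],[1,0,0,0.9,0,0,0],[1,0,0,0.8,0,0,0],[1,0,0,0.6,0,0,0],[1,0,0,0.48,0,0,0],[1,0,0,0,0,0,0]]]}}

```text
time_s: 4.62
eef_pos: [442.1, 292.7, 23.3]
ee_rot: [0.001, 0.994, 0.106, -0.002]
force: [0.1, 0.3, 0.2]
grip_width: 1.001
grip_force: 0.0
```

{"api": "arm_command", "payload": {"steps": [[[0,0,0,0,0,0,0],[0,0,0,0,0,0,0],[0,0,0,0,0,0,0],[0,0,0,0,0,0,0],[0,0,0,0,0,0,0],[0,0,0,0,0,0,0]]], "squeeze": 30}}

```text
time_s: 5.38
eef_pos: [442.8, 294.6, 25.0]
ee_rot: [-0.0, 0.994, 0.107, 0.001]
force: [-1.4, 1.1, 5.6]
grip_width: 0.277
grip_force: 33.0
```

{"api": "arm_command", "payload": {"steps": [[[0,0,0,-0.5,0,0,0],[0,0,0,-0.9,0,0,0],[0,0,0,-0.9,0,0,0],[0,0,0,-0.7,0,0,0],[0,0,0,0,0,0,0]]]}}

```text
time_s: 6.0
eef_pos: [443.2, 294.7, 176.2]
ee_rot: [-0.0, 0.994, 0.107, 0.002]
force: [0.0, 0.2, -3.5]
grip_width: 0.277
grip_force: 31.9
```

```bash
python3 -c "
from h import *
plan(569,-109,170,76.4,14)"
```

```text
at [443.2 294.7 176.2] yaw 12.3 F [ 0.   0.2 -3.5] t 6.0 rv [ 0.0018 -0.004  -1.1188]
[0.053, 0.602, 0.009] [0.001, -0.002, -0.533]
[0.005, 0.604, 0.009] [0.001, -0.002, -0.533]
[-0.044, 0.602, 0.009] [0.001, -0.002, -0.533]
[-0.092, 0.597, 0.008] [0.001, -0.002, -0.533]
[-0.139, 0.588, 0.008] [0.001, -0.002, -0.533]
[-0.185, 0.575, 0.008] [0.001, -0.002, -0.533]
[-0.231, 0.558, 0.008] [0.001, -0.002, -0.533]
[-0.275, 0.538, 0.008] [0.001, -0.002, -0.533]
[-0.317, 0.514, 0.008] [0.001, -0.002, -0.533]
[-0.357, 0.487, 0.008] [0.001, -0.002, -0.533]
[-0.394, 0.457, 0.008] [0.001, -0.002, -0.533]
[-0.43, 0.425, 0.009] [0.001, -0.002, -0.533]
[-0.462, 0.389, 0.009] [0.001, -0.002, -0.533]
[-0.492, 0.351, 0.009] [0.001, -0.002, -0.533]
```

{"api": "arm_command", "payload": {"steps": [[[0,0.05,0.6,0,0,0,-0.533],[0,0,0.6,0,0,0,-0.533],[0,-0.04,0.6,0,0,0,-0.533],[0,-0.09,0.6,0,0,0,-0.533],[0,-0.14,0.59,0,0,0,-0.533],[0,-0.185,0.575,0,0,0,-0.533],[0,-0.23,0.56,0,0,0,-0.533]]]}}

```text
time_s: 6.88
eef_pos: [504.7, 91.7, 172.3]
ee_rot: [-0.001, 0.926, 0.379, -0.002]
force: [-0.0, 0.2, -2.1]
grip_width: 0.277
grip_force: 31.9
```

{"api": "arm_command", "payload": {"steps": [[[0,-0.275,0.54,0,0,0,-0.533],[0,-0.317,0.515,0,0,0,-0.533],[0,-0.357,0.487,0,0,0,-0.533],[0,-0.395,0.457,0,0,0,-0.533],[0,-0.43,0.425,0,0,0,-0.533],[0,-0.46,0.39,0,0,0,-0.533],[0,-0.49,0.35,0,0,0,-0.533],[0,0,0,0,0,0,0]]]}}

```text
time_s: 7.88
eef_pos: [567.8, -110.6, 172.0]
ee_rot: [-0.001, 0.786, 0.618, -0.001]
force: [-0.6, 0.1, -2.5]
grip_width: 0.276
grip_force: 31.9
```

```bash
python3 - <<'E'
from h import *
s=sense();im=capture("wrist")[:,:,::-1];cv2.imwrite("pics/w3.png",im);np.save("w3.npy",toolT(s))
plan(569,-109,125,76.4,3)
E
```

```text
at [ 567.6 -109.4  172.2] yaw 76.31 F [ 0.1  0.5 -2.6] t 7.925 rv [-0.0035 -0.0007 -0.0016]
[0.004, 0.009, 0.315] [-0.008, -0.001, -0.004]
[0.005, 0.009, 0.315] [-0.008, -0.001, -0.004]
[0.005, 0.009, 0.315] [-0.008, -0.001, -0.004]
```

View pics/w3.png

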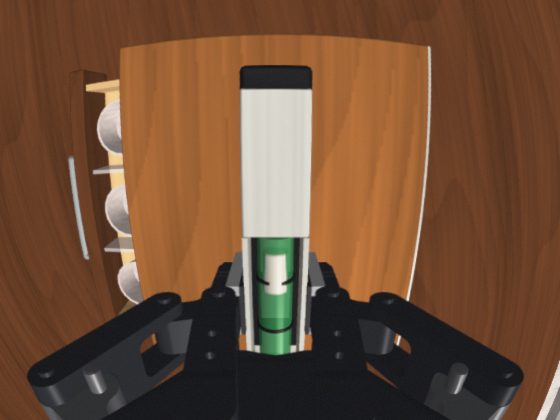

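{"api": "arm_command", "payload": {"steps": [[[0,0.01,0.02,0.4,0,0.17,0],[0,0,0,0.4,0,0,0],[0,0,0,0.2,0,0,0],[0,0,0,0.06,0,0,0],[0,0,0,0.04,0,0,0],[0,0,0,0.02,0,0,0],[0,0,0,0,0,0,0]]]}}

```text
time_s: 8.8
eef_pos: [569.7, -108.1, 118.6]
ee_rot: [-0.008, 0.786, 0.618, 0.01]
force: [-0.1, 0.6, -2.6]
grip_width: 0.279
grip_force: 31.8
```

{"api": "arm_command", "payload": {"steps": [[[0,0,0,0.03,0,0,0],[0,0,0,0.03,0,0,0],[0,0,0,0.02,0,0,0],[0,0,0,0.0,0,0,0]]]}}

```text
time_s: 9.3
eef_pos: [569.6, -107.9, 114.2]
ee_rot: [-0.008, 0.786, 0.618, 0.01]
force: [-0.5, -0.0, -3.2]
grip_width: 0.277
grip_force: 31.8
```

{"api": "arm_command", "payload": {"steps": [[[0,0,0,0.02,0,0,0],[0,0,0,0.02,0,0,0],[0,0,0,0.0,0,0,0]]]}}

```text
time_s: 9.68
eef_pos: [569.9, -107.8, 113.2]
ee_rot: [-0.008, 0.786, 0.619, 0.01]
force: [-2.3, 3.1, 4.8]
grip_width: 0.278
grip_force: 32.9
```

{"api": "arm_command", "payload": {"steps": [[[1,0,0,0,0,0,0],[1,0,0,0,0,0,0],[1,0,0,0,0,0,0],[1,0,0,0,0,0,0],[1,0,0,-0.4,0,0,0],[1,0,0,-0.8,0,-0.17,0],[1,0,0,-0.8,0,0,0],[1,0,0,-0.6,0,0,0]]]}}

```text
time_s: 10.68
eef_pos: [569.5, -109.4, 244.1]
ee_rot: [0.001, 0.786, 0.619, 0.0]
force: [0.5, 0.9, -0.3]
grip_width: 0.997
grip_force: 0.0
```

{"api": "arm_command", "payload": {"steps": [[[1,-0.5,0,0,0,0,0],[1,0,0,0,0,0,0],[1,0,0,0,0,0,0]]]}}

```text
time_s: 11.05
eef_pos: [563.4, -133.2, 241.9]
ee_rot: [-0.0, 0.786, 0.618, -0.0]
force: [-1.6, -0.5, -0.4]
grip_width: 0.999
grip_force: 0.0
```

```bash
cat >> h.py <<'E'
def look(name,ztop=132):
    """wrist picture of the level: end points, vial, bubble offset (positive towards +unit y)"""
    s=sense();im=capture("wrist")[:,:,::-1].copy();cv2.imwrite(f"pics/{name}.png",im)
    T=toolT(s);hsv=cv2.cvtColor(im,cv2.COLOR_BGR2HSV)
    g=cv2.inRange(hsv,(40,90,20),(90,255,255));g=cv2.morphologyEx(g,cv2.MORPH_OPEN,np.ones((2,2)))
    ys,xs=np.nonzero(g);print("green bbox",xs.min(),xs.max(),ys.min(),ys.max(),len(xs))
    x=int(np.median(xs));col=im[ys.min()-8:ys.max()+9,x-1:x+2].mean(1).astype(int)
    return s,im,x,ys.min()-8,col
E
python3 - <<'E'
from h import *
s,im,x,y0,col=look("w4")
print(x,[(y0+i,*c) for i,c in enumerate(col.tolist())])
plan(530,-268,200,76.4,1)
E
```

```text
green bbox 267 286 146 221 1064
277 [(np.int64(138), 219, 225, 227), (np.int64(139), 218, 225, 226), (np.int64(140), 218, 225, 226), (np.int64(141), 218, 225, 227), (np.int64(142), 218, 225, 226), (np.int64(143), 204, 217, 216), (np.int64(144), 120, 145, 118), (np.int64(145), 99, 148, 83), (np.int64(146), 103, 159, 83), (np.int64(147), 103, 160, 84), (np.int64(148), 103, 161, 84), (np.int64(149), 104, 161, 85), (np.int64(150), 103, 160, 84), (np.int64(151), 104, 160, 84), (np.int64(152), 103, 160, 83), (np.int64(153), 103, 160, 84), (np.int64(154), 103, 160, 84), (np.int64(155), 104, 161, 85), (np.int64(156), 104, 161, 84), (np.int64(157), 104, 160, 85), (np.int64(158), 103, 160, 84), (np.int64(159), 103, 159, 83), (np.int64(160), 105, 156, 92), (np.int64(161), 166, 194, 176), (np.int64(162), 219, 231, 233), (np.int64(163), 227, 237, 241), (np.int64(164), 227, 237, 241), (np.int64(165), 227, 237, 241), (np.int64(166), 227, 237, 241), (np.int64(167), 226, 236, 240), (np.int64(168), 219, 231, 235), (np.int64(169), 215, 227, 231), (np.int64(170), 226, 236, 240), (np.int64(171), 227, 237
[... 1255 characters left out ...]
.int64(212), 105, 162, 86), (np.int64(213), 105, 163, 86), (np.int64(214), 105, 163, 86), (np.int64(215), 106, 163, 87), (np.int64(216), 106, 163, 86), (np.int64(217), 106, 162, 86), (np.int64(218), 104, 160, 84), (np.int64(219), 99, 154, 80), (np.int64(220), 97, 142, 86), (np.int64(221), 106, 121, 107), (np.int64(222), 125, 132, 132), (np.int64(223), 172, 180, 182), (np.int64(224), 211, 219, 221), (np.int64(225), 212, 221, 222), (np.int64(226), 211, 220, 222), (np.int64(227), 211, 220, 222), (np.int64(228), 212, 220, 222), (np.int64(229), 211, 220, 222)]
at [ 563.5 -133.1  241.9] yaw 76.43 F [-0.3 -0.4  0.2] t 11.1 rv [-0.0007 -0.0004  0.0006]
[-2.781, -0.017, 0.838] [-0.004, -0.002, 0.004]
```

{"api": "arm_command", "payload": {"steps": [[[1,-0.93,0,0,0,0,0],[1,-0.93,0,0,0,0,0],[1,-0.92,0,0,0,0,0],[1,0,0,0,0,0,0],[1,0,0,0,0,0,0]]]}}

```text
time_s: 11.72
eef_pos: [531.1, -267.8, 242.1]
ee_rot: [-0.0, 0.786, 0.619, 0.0]
force: [-0.3, 0.4, -0.1]
grip_width: 0.995
grip_force: 0.0
```

```bash
python3 - <<'E'
from h import *
s=sense();im=capture("wrist")[:,:,::-1].copy();cv2.imwrite("pics/w5.png",im)
cv2.imwrite("pics/w5c.png",cv2.resize(im[100:320,150:420],None,fx=2.5,fy=2.5))
m=(im.max(2)<60).astype(np.uint8);n,l,st,c=cv2.connectedComponentsWithStats(m)
for i in range(1,n):
    if st[i,4]>300:print(st[i],c[i].round(1),onz("wrist",c[i],128,s).round(1))
print(s["eef_pos"])
E
```

```text
[ 247  182   51   53 1062] [271.8 204.8] [ 530.5 -260.4  128. ]
[    0   263   560   157 39290] [270.8 365.2] [ 491.6 -415.2  128. ]
[ 382  365   67   55 1145] [410.2 405.9] [ 631.  -534.1  128. ]
[ 531.10366182 -267.76884363  242.08919808]
```

View pics/w5c.png

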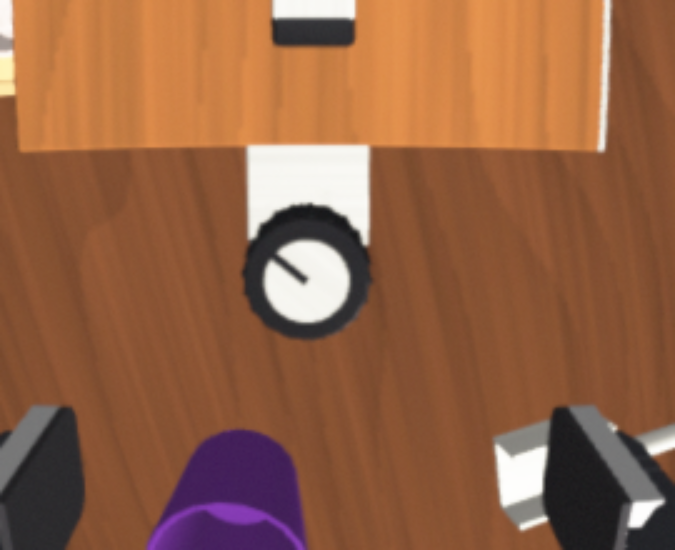

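```bash
python3 - <<'E'
from h import *
s=sense();p=onz("wrist",(272.4,212.4),128,s);print(p)
r=onz("wrist",(247,210),115,s)-onz("wrist",(298,210),115,s);print("dia",np.linalg.norm(r))
print("cup",onz("wrist",(150+228/2.5,100+540/2.5),85,s))
plan(p[0],p[1],235,76.4+114.6,14)
E
```

```text
[ 529.68338244 -266.13837514  128.        ]
dia 41.46200731156378
cup [ 468.58795137 -378.5048544    85.        ]
at [ 531.2 -267.5  242.2] yaw 76.49 F [0.3 0.9 0.2] t 11.775 rv [ 3.0000e-04 -4.0000e-04 -1.9985e+00]
[0.001, -0.003, 0.01] [0.0, -0.0, -0.952]
[0.002, -0.002, 0.01] [0.0, -0.0, -0.952]
[0.002, -0.002, 0.01] [0.0, -0.0, -0.952]
[0.002, -0.002, 0.01] [0.0, -0.0, -0.952]
[0.003, -0.001, 0.01] [0.0, -0.0, -0.952]
[0.003, -0.001, 0.01] [0.0, -0.0, -0.952]
[0.003, -0.001, 0.01] [0.0, -0.0, -0.952]
[0.003, -0.0, 0.01] [0.0, -0.0, -0.952]
[0.003, 0.0, 0.01] [0.0, -0.0, -0.952]
[0.003, 0.001, 0.01] [0.0, -0.0, -0.952]
[0.003, 0.001, 0.01] [0.0, -0.0, -0.952]
[0.003, 0.001, 0.01] [0.0, -0.0, -0.952]
[0.002, 0.002, 0.01] [0.0, -0.0, -0.952]
[0.002, 0.002, 0.01] [0.0, -0.0, -0.952]
```

{"api": "arm_command", "payload": {"steps": [[[1,0,0,0,0,0,-0.95],[1,0,0,0,0,0,-0.95],[1,0,0,0,0,0,-0.95],[1,0,0,0,0,0,-0.95],[1,0,0,0,0,0,-0.95],[1,0,0,0,0,0,-0.95],[1,0,0,0,0,0,-0.95]]]}}

```text
time_s: 12.65
eef_pos: [531.3, -267.3, 242.4]
ee_rot: [0.0, 0.391, 0.92, 0.0]
force: [-0.1, 0.3, 0.5]
grip_width: 0.995
grip_force: 0.0
```

{"api": "arm_command", "payload": {"steps": [[[1,0,0,0,0,0,-0.95],[1,0,0,0,0,0,-0.95],[1,0,0,0,0,0,-0.95],[1,0,0,0,0,0,-0.95],[1,0,0,0,0,0,-0.95],[1,0,0,0,0,0,-0.95],[1,0,0,0,0,0,-0.95],[1,0,0,0,0,0,0]]]}}

```text
time_s: 13.65
eef_pos: [531.2, -267.6, 242.4]
ee_rot: [0.0, -0.094, 0.996, 0.0]
force: [0.3, 0.3, -0.2]
grip_width: 1.001
grip_force: 0.0
```

```bash
python3 -c "
from h import *
print(sense()['joints'])
plan(529.7,-267,118,76.4+114.6,4)"
```

```text
[-6.63410136e-01  4.70621115e-01  1.27828095e+00  1.29108894e-04
  1.39268898e+00 -2.42175893e+00]
at [ 531.2 -267.6  242.4] yaw -169.26 F [ 0.3  0.3 -0.2] t 13.65 rv [ 0.0001  0.0001 -0.0045]
[0.007, 0.004, 0.622] [0.0, 0.0, -0.007]
[0.007, 0.004, 0.622] [0.0, 0.0, -0.007]
[0.007, 0.004, 0.622] [0.0, 0.0, -0.007]
[0.007, 0.004, 0.622] [0.0, 0.0, -0.007]
```

{"api": "arm_command", "payload": {"steps": [[[1,0.03,0.015,0.7,0,0,0],[1,0,0,0.8,0,0,0],[1,0,0,0.6,0,0,0],[1,0,0,0.39,0,0,0],[1,0,0,0,0,0,0]]]}}

```text
time_s: 14.28
eef_pos: [528.9, -267.3, 116.7]
ee_rot: [-0.001, -0.093, 0.996, 0.001]
force: [0.6, -0.3, 0.5]
grip_width: 0.998
grip_force: 0.0
```

{"api": "arm_command", "payload": {"steps": [[[0,0,0,0,0,0,0],[0,0,0,0,0,0,0],[0,0,0,0,0,0,0],[0,0,0,0,0,0,0],[0,0,0,0,0,0,0]]], "squeeze": 40}}

```text
time_s: 14.9
eef_pos: [529.1, -266.2, 119.2]
ee_rot: [-0.0, -0.093, 0.996, 0.002]
force: [-3.4, 12.0, 12.2]
grip_width: 0.455
grip_force: 40.0
```

{"api": "arm_command", "payload": {"steps": [[[0,0,0.03,-0.03,0,0,0],[0,0,0,0,0,0,0.6],[0,0,0,0,0,0,0.9],[0,0,0,0,0,0,0.9],[0,0,0,0,0,0,0.9],[0,0,0,0,0,0,0.9],[0,0,0,0,0,0,0.9]]]}}

```text
time_s: 15.78
eef_pos: [529.1, -265.9, 119.3]
ee_rot: [-0.0, 0.287, 0.958, 0.001]
force: [1.9, 5.3, -1.3]
grip_width: 0.452
grip_force: 42.2
```

{"api": "arm_command", "payload": {"steps": [[[0,0,0,0,0,0,0.9],[0,0,0,0,0,0,0.9],[0,0,0,0,0,0,0.9],[0,0,0,0,0,0,0.9],[0,0,0,0,0,0,0.9],[0,0,0,0,0,0,0.9],[0,0,0,0,0,0,0.9]]]}}

```text
time_s: 16.65
eef_pos: [529.3, -265.8, 119.3]
ee_rot: [-0.0, 0.692, 0.722, 0.001]
force: [2.5, 5.7, -2.0]
grip_width: 0.451
grip_force: 42.2
```

{"api": "arm_command", "payload": {"steps": [[[0,0,0,0,0,0,0.9],[0,0,0,0,0,0,0.9],[0,0,0,0,0,0,0.9],[0,0,0,0,0,0,0.9],[0,0,0,0,0,0,0.6],[0,0,0,0,0,0,0],[0,0,0,0,0,0,0]]]}}

```text
time_s: 17.52
eef_pos: [529.5, -265.9, 119.3]
ee_rot: [-0.0, 0.88, 0.474, 0.001]
force: [3.4, 6.8, -2.3]
grip_width: 0.454
grip_force: 42.1
```

```bash
python3 - <<'E'
from h import *
plan(529.7,-266,250,76.4,1)
cv2.imwrite("pics/w6.png",capture("wrist")[:,:,::-1])
E
```

```text
at [ 529.5 -265.9  119.3] yaw 56.63 F [ 3.4  6.8 -2.3] t 17.525 rv [ 0.0008 -0.0019 -0.345 ]
[0.005, 0.006, -2.613] [0.005, -0.013, -2.3]
```

{"api": "arm_command", "payload": {"steps": [[[1,0,0,0,0,0,0],[1,0,0,0,0,0,0],[1,0,0,0,0,0,0],[1,0,0,0,0,0,0],[1,0,0,-0.7,0,0,0],[1,0,0,-0.95,0,0,-0.75],[1,0,0,-0.8,0,0,-0.8],[1,0,0,0,0,0,-0.75]]]}}

```text
time_s: 18.58
eef_pos: [529.7, -267.5, 245.4]
ee_rot: [0.003, 0.785, 0.62, 0.001]
force: [0.7, 0.6, -0.4]
grip_width: 0.996
grip_force: 0.0
```

{"api": "arm_command", "payload": {"steps": [[[1,0.9,0,0,0,0,0],[1,0.95,0,0,0,0,0],[1,0.9,0,0,0,0,0],[1,0,0,0,0,0,0],[1,0,0,0,0,0,0]]]}}

```text
time_s: 19.2
eef_pos: [561.1, -133.8, 241.8]
ee_rot: [0.0, 0.786, 0.618, -0.0]
force: [0.2, -0.4, -0.9]
grip_width: 0.998
grip_force: 0.0
```

```bash
cat >> h.py <<'E'
def bubble(name):
    s,im,x,y0,col=look(name);y0=int(y0)
    r=col[:,2];w=[y0+i for i in range(len(r)) if r[i]>160 and 10<i<len(r)-14]
    d=[(y0+i,int(c[1])) for i,c in enumerate(col.tolist()) if c[1]<150 and 6<i<len(r)-6]
    print("x",x,"white",w[0],w[-1],"dark rows",d)
    P=lambda y,z:onz("wrist",(x,y),z,s)
    a=np.radians(76.4);u=np.array([np.cos(a),np.sin(a)])
    print("bubble edges along u",[round(float(P(y,130)[:2]@u),1) for y in(w[0]-.5,w[-1]+.5)],"dark",[(y,round(float(P(y,130)[:2]@u),1)) for y,_ in d])
    cv2.imwrite(f"pics/{name}c.png",cv2.resize(im[60:300,195:355],None,fx=2.5,fy=2.5,interpolation=cv2.INTER_CUBIC))
E
python3 - <<'E'
from h import *
bubble("w7")
plan(563.5,-133,242,76.4,1)
E
```

```text
green bbox 270 289 141 217 1092
x 279 white 169 189 dark rows [(140, 140), (162, 141), (163, 109), (164, 62), (165, 79), (166, 146), (167, 148), (191, 144), (192, 131), (193, 112), (194, 59), (195, 95), (216, 146), (217, 132), (218, 119)]
bubble edges along u [37.2, 21.3] dark [(140, 58.4), (162, 42.1), (163, 41.3), (164, 40.6), (165, 39.8), (166, 39.1), (167, 38.3), (191, 20.1), (192, 19.4), (193, 18.6), (194, 17.8), (195, 17.1), (216, 0.6), (217, -0.2), (218, -1.0)]
at [ 561.  -134.2  241.7] yaw 76.36 F [-0.1 -0.4  0.3] t 19.25 rv [-0.0001  0.0003 -0.0007]
[0.035, 0.043, -0.005] [-0.0, 0.002, -0.005]
```

View pics/w7c.png

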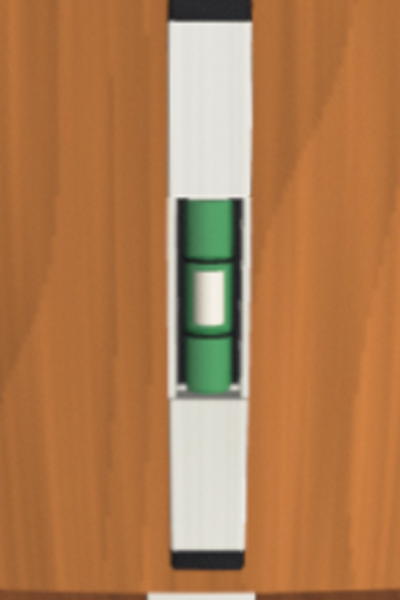

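The wrist view shows the white bubble centred between the two black lines, with bubble edges at 37.2 and 21.3 mm and lines at 40.6 and 17.7 mm. Next I'll close the fingers and press.

```bash
python3 - <<'E'
from h import *
s=sense();p=onz("wrist",(279,179.3),130,s);print(p)
plan(p[0],p[1],165,76.4,3)
E
```

```text
[ 570.50694611 -108.55451988  130.        ]
at [ 561.  -134.2  241.7] yaw 76.36 F [-0.1 -0.4  0.3] t 19.25 rv [-0.0001  0.0003 -0.0007]
[0.181, 0.021, 0.512] [-0.0, 0.001, -0.002]
[0.181, 0.021, 0.512] [-0.0, 0.001, -0.002]
[0.181, 0.021, 0.512] [-0.0, 0.001, -0.002]
```

{"api": "arm_command", "payload": {"steps": [[[0,0.18,0.02,0,0,0,0],[0,0.18,0.02,0,0,0,0],[0,0.18,0.02,0,0,0,0],[0,0,0,0,0,0,0],[0,0,0,0.5,0,0,0],[0,0,0,0.5,0,0,0],[0,0,0,0.5,0,0,0],[0,0,0,0,0,0,0]]]}}

```text
time_s: 20.25
eef_pos: [569.7, -107.5, 165.4]
ee_rot: [-0.001, 0.786, 0.618, -0.001]
force: [0.5, 0.2, 0.8]
grip_width: -0.0
grip_force: 0.0
```

{"api": "arm_command", "payload": {"steps": [[[0,0,0,0.12,0,0,0],[0,0,0,0.08,0,0,0],[0,0,0,0,0,0,0],[0,0,0,0,0,0,0]]]}}

```text
time_s: 20.75
eef_pos: [570.6, -107.7, 157.1]
ee_rot: [0.0, 0.786, 0.619, 0.0]
force: [0.2, 0.3, -0.2]
grip_width: -0.005
grip_force: 0.0
```

{"api": "arm_command", "payload": {"steps": [[[0,0,0,0.04,0,0,0],[0,0,0,0.04,0,0,0],[0,0,0,0.04,0,0,0],[0,0,0,0,0,0,0],[0,0,0,0,0,0,0]]]}}

```text
time_s: 21.38
eef_pos: [570.5, -107.7, 150.8]
ee_rot: [0.0, 0.786, 0.619, 0.0]
force: [-0.8, 0.7, -0.2]
grip_width: -0.002
grip_force: 0.0
```

{"api": "arm_command", "payload": {"steps": [[[0,0,0,0.02,0,0,0],[0,0,0,0.02,0,0,0],[0,0,0,0,0,0,0]]]}}

```text
time_s: 21.75
eef_pos: [570.6, -107.7, 149.0]
ee_rot: [0.0, 0.786, 0.619, 0.0]
force: [0.2, 0.1, 1.8]
grip_width: -0.002
grip_force: 1.1
```

{"api": "arm_command", "payload": {"steps": [[[0,0,0,0.01,0,0,0],[0,0,0,0.01,0,0,0],[0,0,0,0,0,0,0],[0,0,0,0,0,0,0]]]}}

```text
time_s: 22.25
eef_pos: [570.7, -107.7, 149.0]
ee_rot: [0.001, 0.786, 0.619, 0.0]
force: [-3.3, 1.8, 9.6]
grip_width: -0.003
grip_force: 4.7
```

{"api": "arm_command", "payload": {"steps": [[[0,0,0,0.003,0,0,0],[0,0,0,0,0,0,0],[0,0,0,0,0,0,0],[0,0,0,0,0,0,0],[0,0,0,0,0,0,0],[0,0,0,0,0,0,0],[0,0,0,0,0,0,0],[0,0,0,0,0,0,0]]]}}

```text
time_s: 23.25
eef_pos: [570.7, -107.7, 149.0]
ee_rot: [0.001, 0.786, 0.619, 0.0]
force: [-2.6, 0.8, 10.9]
grip_width: -0.0
grip_force: 5.2
```

```bash
python3 - <<'E'
from h import *
im=capture("wrist")[:,:,::-1];sd=capture("side")[:,:,::-1]
a=cv2.resize(im,(400,300));b=cv2.resize(im[140:380,175:375],(400,480))
m=np.zeros((600,800,3),np.uint8);m[:480,:400]=b
m[:400,400:]=cv2.resize(sd[155:255,265:365],(400,400),interpolation=cv2.INTER_CUBIC)
cv2.imwrite("pics/fin.png",m);print(sense()["force"])
E
```

```text
[-3.7691265   1.31043893 10.61912414]
```

View pics/fin.png

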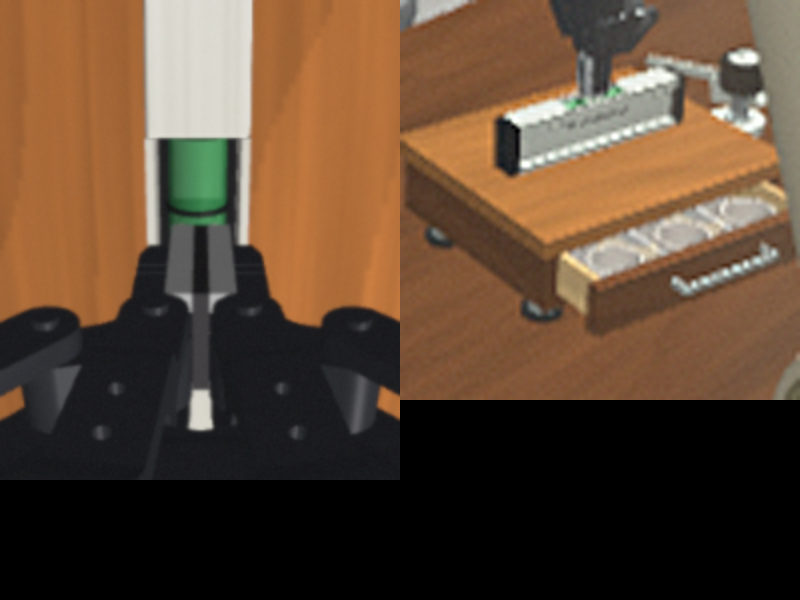

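The fingers press on the middle of the level, which stands flat. The bubble is not visible past the line on the side I can see, and the push is steady at about 10.6 N, so I'm handing in.

```bash
python3 -c "
from rig import *
print(finish_job())"
```

```text
the job is handed in; nothing more can be done
None
```

I set the level on the counter and let go, turned the knob about 2.3 rad clockwise until the bubble stood centred, and handed in pressing with about 10.6 N; the fingers hid the bubble during the press, so it was last read, centred, just before, and no verdict came back.

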